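Check the inner door, then open the pass box

ROBOT

A 6-joint arm with a two-finger parallel gripper is mounted at the origin on the work surface. World frame = base frame: x ahead of the robot, y to its left, z up, the work surface at z = 0. Lengths are in mm, angles in rad, forces in N, time in s.
With the tool pointing down it reaches from about 200 to 875 mm from the base axis. Payload 3.4 kg.
Tool frame: the origin (TCP) lies at the very end of the fingers, on their centre line; the grasp point (between the pads) lies 19 mm behind it; z points along the fingers, y is the direction in which the jaws open and shut (so a half turn about z gives the same grasp; the last joint's range is limited). The gripper opens to 94 mm and grips with 3 to 60 N. Pads are 16 mm wide; open, the fingers measure 119 mm over their backs; the gripper's body (75 mm by 177 mm) begins 78 mm behind the grasp point.
Start: joints at [1.09, 0.276, 1.505, -0, 1.361, -0.121], TCP at [202.471, 538.213, 182.093] pointing down, gripper open.
Joint ranges: [-2.89, 2.89], [-0.75, 2.08], [0.22, 2.7], [-1.18, 4.32], [0.11, 2.71], [-2.7, 2.7]. Speed limits (rad/s): [2.57, 2.57, 3.14, 3.14, 3.14, 3.14].

INTERFACE

Orientations are given as a rotation vector (axis times angle).
In Python, from rig import r, optics gives the robot as it stands.
- The arm moves only by the tool carry_out, never from a script. Its argument "moves" is a list of rows, each a list of 7 numbers: the finger opening in m, from 0 to 0.094, then the shift along the tool's x, y, z in m, then the turn, a rotation vector about the tool's x, y, z in degrees. In form: [[jaw, x, y, z, ax, ay, az], ...]. A call has 1 to 10 rows; each row is the pose to reach, as a shift and turn from the pose measured when the call began, along the tool's axes at that moment; what a row does not reach only later rows make up. A row lasts 1/8 s, in which the tool goes at most 62.5 mm and 10.7 degrees, less where a joint would pass 70% of its speed; a pose out of reach is approached as far as the arm can. A call with a gripper value outside its range is refused whole. The fingers move at their own pace and stop on an object; the grip force is fixed at half the most. Time passes only in rows, so rows that repeat a pose let the fingers close. It gives the time, the measured TCP pose, the force and the opening at its end, in the units of the state.
- r.get_state(): the state, without advancing time (a new reading comes with each control period).
- optics.capture(name): name is "scene" or "side" or "wrist"; returns a dict with "pixels" (400x640x3 uint8, red, green, blue), "mtx" (3x3 intrinsics, pixels), "D" ([k1, k2, p1, p2, k3] as OpenCV has them; the pictures are not rectified), "origin" and "attitude" of the camera in the world; the wrist camera has in their place "mount" (4x4, takes a point from camera to tool coordinates, whose origin is the TCP and whose axes are the flange's). Camera axes: x right, y down, z forward; pixel columns grow to the right and rows downward; lengths in mm; the calibration is good to about 2 mm. A picture is of the moment at which its call begins: read the wrist's pose just before it. There is no depth.
- r.hand_in(): hands the job in, once; it reports no verdict.
The state is a dict: "time_s": time; "joint_positions": joint angles; "qd": joint speeds; "joint_torque": joint torques, N m; "tool_pos": TCP position; "tool_rot": TCP orientation; "wrist_force": force on the tool from outside, world axes, zero at the start; "torque": the same for the moment, N m; "gripper_width": finger opening in mm.
Only numpy, scipy, OpenCV 4.12 (cv2) and the standard library are available. Lean on these libraries where they do the work, as an engineer would, in place of code of your own. Each camera call takes 0.05 s, during which the arm holds its last target.

TASK

A sample jar waits in the pass box with the blue handles on the front of the dry cabinet. First make sure by touch that its inner door (the one against the cabinet) is fully shut: press its handle firmly down for a moment, pushing the door home if it was left ajar. Only then lift its outer door (the one nearer the robot) wide open, let go so that it stays up, and leave the green-handled pass box alone.

Things in the scene. Friction and masses are not known exactly. Their poses are not given: they have to be found in the camera images.
- blue_inner: Blue handle bar (18 thick, 80 long, 20 mm tall) on the inner door's plate. Origin: centre of the bar's top face, 205 mm above the table when shut. x: level, through the thickness, from outer door to inner door and cabinet; y: along the bar; z: up. Slides vertically; starts 0-25 mm raised. Pushing down takes about 3 N, then a hard stop when shut; a firm press is 5-20 N for half a second.
- blue_outer: Blue bar on the same box's outer door, 140 mm from the inner bar towards the robot; same size, origin and axes. Starts shut; slides straight up, 100 mm at most (wide open: close to that). Lifting takes about 8 N; friction holds it where left. Two thin posts 60 mm apart carry the bar; its underside is 185 mm up when shut, the rest of the box at most 162 mm, the cabinet 176 mm tall.
- green_inner: Bystander: inner door of the other pass box, with a green bar; shut or up to 25 mm raised. Same size, origin and axes as the blue inner one. Both boxes are 180 mm wide with a clear-roofed chamber between their doors, side by side on the cabinet's front, 240 mm apart, either one on the left. The cabinet begins 20 mm beyond the inner bars' centres.
- green_outer: Bystander: outer door of the other pass box, with a green bar; shut. Same size, origin and axes as the blue outer one.

How it is judged:
By the outcome, as a careful person would: the job done as asked, in the order asked, and still so for the second after the job is handed in, with the robot touching nothing.
It also fails if it takes over 43 s, if anything falls off the work surface, if the arm or the gripper's body presses on something with over 40 N, if the wrist force passes 120 N, or if a joint passes its speed limit or range.

## Working session

There is one attempt and no reset: what is moved stays moved. The work goes in short steps, Python scripts to look and compute and a tool call to move; the robot and the scene stay as the last step left them, time stands still between calls to the robot, and variables do not carry over. Pictures are saved under pics/ and viewed, and the job is handed in when it is done.

Besides the shell and the picture viewer there is one more tool, called after "Request:" as name(argument=value, ...), one argument or row to a line, values as JSON. carry_out: Moves the arm, as the interface text tells. Its arguments: {"type":"object","properties":{"moves":{"type":"array"}},"required":["moves"]}

```bash
ls; mkdir -p pics
python3 - <<'E'
from rig import r, optics
import cv2
print(r.get_state())
for n in ["scene","side","wrist"]:
    c=optics.capture(n); cv2.imwrite(f"pics/{n}0.png",c["pixels"][:,:,::-1])
    print(n,{k:v for k,v in c.items() if k!="pixels"})
E
```

```text
pics
{'time_s': 0.0, 'joint_positions': array([ 1.08999106e+00,  2.76577160e-01,  1.50610964e+00, -3.32929546e-05,
        1.36069475e+00, -1.20968322e-01]), 'qd': array([ 0.00055057,  0.00061076,  0.00180213, -0.00039393, -0.00046729,
       -0.00122953]), 'joint_torque': array([ 1.34612372e-03, -4.04582262e+01, -2.37230927e+01,  7.04201753e-02,
        3.45555553e-02, -1.68450060e-04]), 'tool_pos': array([202.18848863, 537.63254756, 181.22431601]), 'tool_rot': array([-5.62085713e-01, -3.09039176e+00,  2.69848163e-03]), 'wrist_force': array([0.4792162 , 0.88707363, 0.00335085]), 'torque': array([ 0.06321816, -0.01875822, -0.05324911]), 'gripper_width': 93.91779258464538}
scene {'mtx': array([[403.74990384,   0.        , 319.90628865],
       [  0.        , 403.74990384, 202.26126974],
       [  0.        ,   0.        ,   1.        ]]), 'D': array([0.00489592, 0.        , 0.        , 0.        , 0.        ]), 'origin': array([775.45509596, 288.11952257, 793.91629132]), 'attitude': array([-0.93482224, -2.70434012,  0.74198867])}
side {'mtx': array([[382.09400356,   0.        , 318.60
[... 214 characters left out ...]
51677037, -440.14278796,  734.3395486 ]), 'attitude': array([-2.36068758,  0.07636442, -0.01219259])}
wrist {'mtx': array([[330.28490771,   0.        , 324.22755901],
       [  0.        , 330.28490771, 199.2001482 ],
       [  0.        ,   0.        ,   1.        ]]), 'D': array([-0.04212751,  0.        ,  0.        ,  0.        ,  0.        ]), 'mount': array([[-2.64021332e-04, -9.65647988e-01, -2.59853601e-01,
         7.55468875e+01],
       [ 9.99998747e-01, -6.60609178e-04,  1.43886758e-03,
         1.95976105e-01],
       [-1.56110126e-03, -2.59852896e-01,  9.65646952e-01,
        -2.01846067e+02],
       [ 0.00000000e+00,  0.00000000e+00,  0.00000000e+00,
         1.00000000e+00]])}
```

View pics/scene0.png

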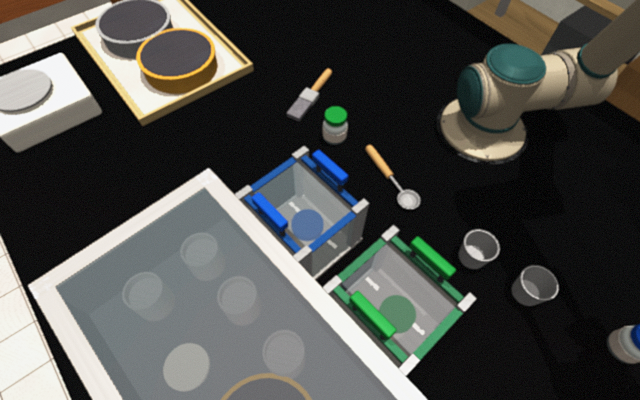

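View pics/side0.png

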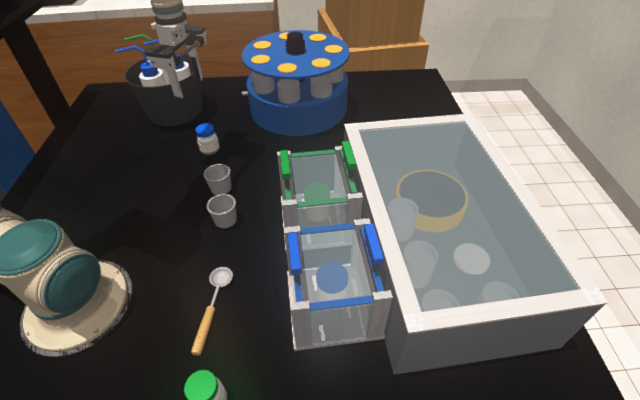

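The scene view shows the blue outer bar near (330,167) and the blue inner bar near (269,211). In the side view they are near (294,252) and (373,243). The cabinet lies at larger x. Next I'll segment the bars.

```bash
cat > h.py <<'E'
import numpy as np,cv2
from scipy.spatial.transform import Rotation as R
def ray(c,uv):
    p=cv2.undistortPoints(np.array([[uv]],float),c["mtx"],c["D"])[0,0]
    d=R.from_rotvec(c["attitude"]).apply([p[0],p[1],1]); return c["origin"],d/np.linalg.norm(d)
def plane(c,uv,z):
    o,d=ray(c,uv); return o+d*(z-o[2])/d[2]
def tri(c1,u1,c2,u2):
    o1,d1=ray(c1,u1);o2,d2=ray(c2,u2)
    s=np.linalg.lstsq(np.c_[d1,-d2],o2-o1,rcond=None)[0]
    a=o1+d1*s[0];b=o2+d2*s[1]; return (a+b)/2,np.linalg.norm(a-b)
E
python3 - <<'E'
from rig import r, optics
import cv2,numpy as np
ims=[]
for n,(x,y) in [("scene",(230,140)),("side",(270,210))]:
    c=optics.capture(n); p=c["pixels"]; np.savez(f"{n}.npz",**c)
    cr=p[y:y+130,x:x+150] if n=="scene" else p[y:y+110,x:x+130]
    ims.append(cv2.resize(cr,(800,600),interpolation=cv2.INTER_NEAREST) )
    hsv=cv2.cvtColor(p,cv2.COLOR_RGB2HSV)
    for uv in ([(330,167),(269,211),(260,203),(330,160),(345,205),(275,180)] if n=="scene" else [(294,252),(373,243),(295,240),(373,230),(340,305),(335,228)]):
        print(n,uv,p[uv[1],uv[0]],hsv[uv[1],uv[0]])
    cv2.imwrite(f"pics/crop_{n}.png",ims[-1][:,:,::-1])
E
```

```text
scene (330, 167) [ 29 105 233] [109 223 233]
scene (269, 211) [ 32 106 232] [109 220 232]
scene (260, 203) [ 34 105 233] [109 218 233]
scene (330, 160) [ 24  85 206] [110 225 206]
scene (345, 205) [94 92 87] [21 19 94]
scene (275, 180) [ 98 110 113] [ 96  34 113]
side (294, 252) [ 58 117 228] [110 190 228]
side (373, 243) [ 64 123 236] [110 186 236]
side (295, 240) [ 56 117 227] [109 192 227]
side (373, 230) [ 62 123 235] [109 188 235]
side (340, 305) [ 70 115 180] [108 156 180]
side (335, 228) [ 69 115 181] [108 158 181]
```

View pics/crop_scene.png

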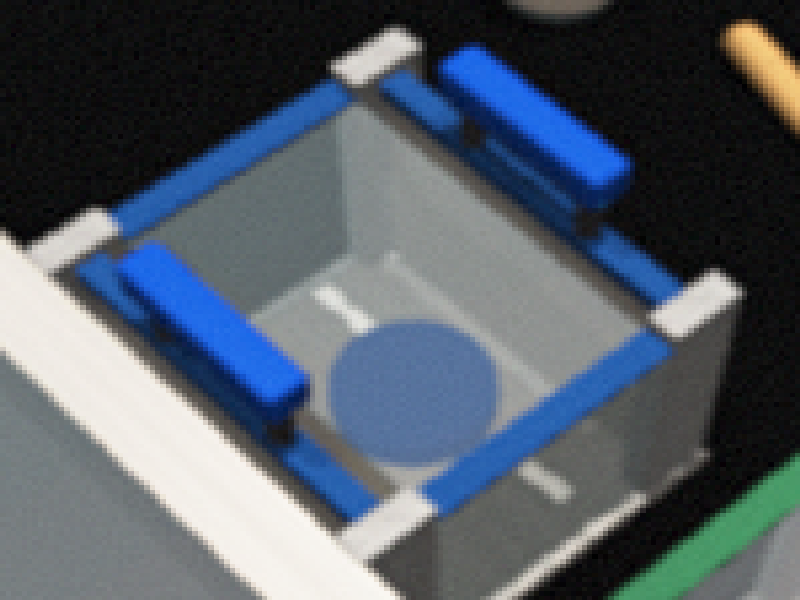

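View pics/crop_side.png

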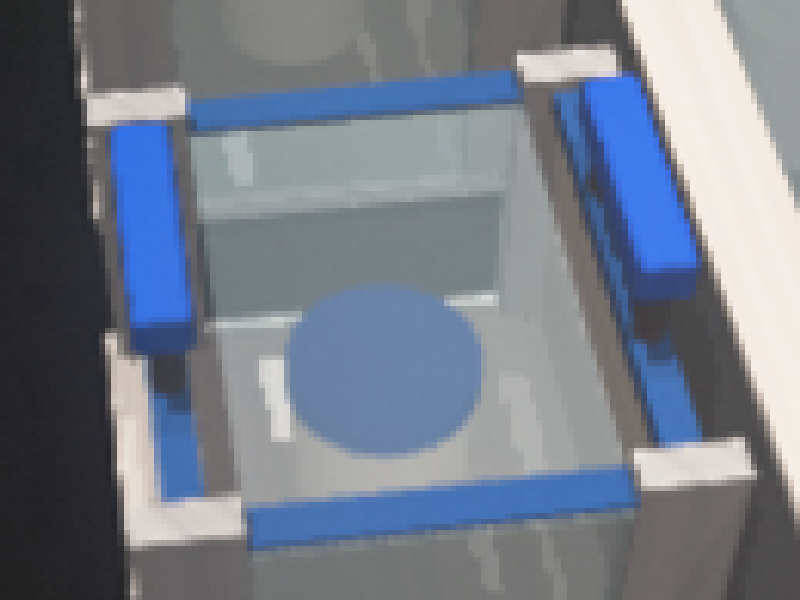

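The crops show both blue bars clearly, with top faces brighter (V≈230) than the side faces and the frame (V≈180-205). I'll threshold the top faces and triangulate.

Run:
```python
from h import *
C={n:dict(np.load(n+".npz")) for n in("scene","side")}
out={}
for n,c in C.items():
    hsv=cv2.cvtColor(cv2.GaussianBlur(c["pixels"],(3,3),0),cv2.COLOR_RGB2HSV)
    for col,(lo,hi) in {"blue":((103,150,219 if n=="scene" else 207),(118,255,255)),"green":((50,130,130),(80,255,255))}.items():
        m=cv2.inRange(hsv,lo,hi); k,l,s,ce=cv2.connectedComponentsWithStats(m)
        for i in range(1,k):
            if s[i,4]>100:
                ys,xs=np.nonzero(l==i); print(n,col,s[i],ce[i],hsv[ys,xs].mean(0).round())
                b=cv2.minAreaRect(np.c_[xs,ys].astype(np.float32)); print("  ",[np.round(v,1) for v in b])
                if col=="blue":
                    # end points along principal axis
                    out[(n,len([1 for q in out if q[0]==n]))]=(ce[i],b)
def ends(b):
    p=cv2.boxPoints(b); 
    e=sorted([(np.linalg.norm(p[i]-p[(i+1)%4]),i) for i in range(4)])[:2]
    return sorted([((p[i]+p[(i+1)%4])/2) for _,i in e],key=lambda q:q[1])
sc=sorted([out[q] for q in out if q[0]=="scene"],key=lambda v:-v[0][0]) # outer first
si=sorted([out[q] for q in out if q[0]=="side"],key=lambda v:v[0][0])
if len(sc)==2==len(si):
  for nm,a,b in zip(("outer","inner"),sc,si):
    print(nm,tri(C["scene"],a[0],C["side"],b[0]),plane(C["scene"],a[0],205),plane(C["side"],b[0],205))
    for nn,v in(("scene",a),("side",b)):
        e=[plane(C[nn],q,205) for q in ends(v[1])]; d=e[1]-e[0]
        print("  ",nn,np.round(e,1).tolist(),np.linalg.norm(d),np.degrees(np.arctan2(d[1],d[0])))
```

```text
scene blue [315 151  31  28 213] [330.04225352 164.63380282] [109. 220. 230.]
   [array([329.7, 164.4]), array([37.1,  5.8]), np.float64(41.0)]
scene blue [254 194  32  31 290] [269.61724138 209.33448276] [109. 219. 230.]
   [array([269., 209.]), array([39.6,  7.1]), np.float64(45.0)]
scene green [325 107  21  16 262] [335.47328244 114.28244275] [ 67. 198. 167.]
   [array([335. , 114.5]), array([15., 20.]), np.float64(90.0)]
scene green [412 237  43  38 445] [433.4247191  255.93483146] [ 67. 185. 178.]
   [array([433.2, 255.7]), array([51.2,  8.9]), np.float64(41.6)]
scene green [340 240  44  39 324] [361.2345679  259.11111111] [ 72. 133. 150.]
   [array([361.5, 259. ]), array([ 6.3, 54.7]), np.float64(48.5)]
scene green [443 283  19  17 107] [452.24299065 291.17757009] [ 71. 133. 145.]
   [array([451.9, 290.7]), array([22.1,  5.1]), np.float64(42.0)]
scene green [335 287  62  50 703] [369.00284495 311.06401138] [ 67. 168. 182.]
   [array([366.7, 308.5]), array([72.6, 16. ]), np.float64(39.0)]
scene green [415 309  46  49 456] [437.72587719 333.28289474] [ 72. 133. 159.]
   [array([4
[... 915 characters left out ...]
r (array([485.9378495 , -37.29972247, 201.0220101 ]), np.float64(0.47446108414969873)) [488.12684041 -35.15256943 205.        ] [485.91831002 -40.18331134 205.        ]
   scene [[491.2, -73.2, 205.0], [485.5, -0.2, 205.0]] 73.2461971869633 94.49259770927964
   side [[482.8, -0.6, 205.0], [488.5, -75.8, 205.0]] 75.45315281081164 -85.6971943584985
inner (array([626.0605539 , -27.34823035, 201.56186088]), np.float64(0.40839974301260273)) [626.73375314 -25.45551187 205.        ] [625.51604387 -30.08936827 205.        ]
   scene [[630.3, -64.2, 205.0], [624.2, 9.5, 205.0]] 73.92958492740972 94.76932728988406
   side [[622.3, 9.5, 205.0], [628.1, -65.5, 205.0]] 75.3019582446835 -85.58326915033088
```

Run:
```python
from h import *
from rig import r
c=dict(np.load("side.npz"))
for uv in [(297,128),(350,100),(248,100),(165,122),(205,100)]: print(uv,plane(c,uv,0).round(),plane(c,uv,200).round())
s=r.get_state(); Rt=R.from_rotvec(s["tool_rot"]).as_matrix(); print(Rt.round(3))
p=s["tool_pos"]
for tgt in ([202,538,380],[626.2,-27.5,380]): print((Rt.T@(np.array(tgt)-p)).round(1))
Rd=np.array([[ -np.sin(a:=np.radians(4.4)),np.cos(a),0],[np.cos(a),np.sin(a),0],[0,0,-1]])
Rd=np.c_[[np.cos(a+np.pi/2),np.sin(a+np.pi/2),0],[np.cos(a),np.sin(a),0],[0,0,-1]]
print(np.linalg.det(Rd),np.degrees(R.from_matrix(Rt.T@Rd).as_rotvec()))
```

```text
(297, 128) [493. 617.   0.] [498. 329. 200.]
(350, 100) [688. 778.   0.] [641. 446. 200.]
(248, 100) [317. 810.   0.] [370. 469. 200.]
(165, 122) [ 40. 692.   0.] [169. 384. 200.]
(205, 100) [157. 824.   0.] [254. 480. 200.]
[[-0.936  0.352 -0.   ]
 [ 0.352  0.936 -0.001]
 [ 0.    -0.001 -1.   ]]
[   0.4   -0.2 -198.3]
[-595.8 -380.2 -198.1]
1.0 [-4.36793197e-02  2.35125870e-02  6.49850993e+01]
```

View pics/wrist0.png

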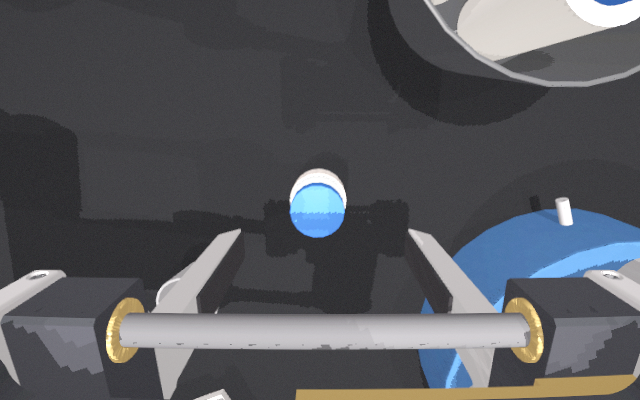

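The wrist view shows a blue-capped bottle at (318,205) under the gripper and a carousel at lower right. I'll go straight up first, then across.

Request:
carry_out(
  moves=[
    [0.094, 0, 0, -0.05, 0, 0, 0],
    [0.05, 0, 0, -0.1, 0, 0, 0],
    [0, 0, 0, -0.15, 0, 0, 0],
    [0, 0, 0, -0.2, 0, 0, 0],
    [0, -0.045, -0.028, -0.2, 0, 0, 6],
    [0, -0.09, -0.057, -0.2, 0, 0, 12],
    [0, -0.14, -0.09, -0.2, 0, 0, 18],
    [0, -0.19, -0.12, -0.2, 0, 0, 24],
    [0, -0.24, -0.153, -0.2, 0, 0, 30],
    [0, -0.28, -0.18, -0.2, 0, 0, 36],
  ],
)

```text
time_s: 1.5
tool_pos: [402.0, 269.1, 381.8]
tool_rot: [1.496, 2.762, -0.001]
wrist_force: [0.1, 0.1, -0.1]
gripper_width: 7.2
```

```bash
cat >> h.py <<'E'
a=np.radians(4.4)
Rd=np.c_[[np.cos(a+np.pi/2),np.sin(a+np.pi/2),0],[np.cos(a),np.sin(a),0],[0,0,-1]]
def to(r,*t):
    s=r.get_state(); Rt=R.from_rotvec(s["tool_rot"]).as_matrix()
    print(round(s["time_s"],2),s["tool_pos"].round(1),"F",s["wrist_force"].round(1),"w",round(s["gripper_width"],1))
    print("turn",np.degrees(R.from_matrix(Rt.T@Rd).as_rotvec()).round(2))
    for q in t: print(q,(Rt.T@(np.array(q)-s["tool_pos"])).round(1))
E
python3 -c "
from h import *; from rig import r
to(r,[626.2,-27.5,380],[626.2,-27.5,260])"
```

```text
1.5 [402.  269.1 381.8] F [ 0.1  0.1 -0.1] w 7.2
turn [-2.000e-02  4.000e-02  2.873e+01]
[626.2, -27.5, 380] [-370.9   25.6    2. ]
[626.2, -27.5, 260] [-370.8   25.7  122. ]
```

Request:
carry_out(
  moves=[
    [0, -0.055, 0.004, 0, 0, 0, 4],
    [0, -0.11, 0.008, 0, 0, 0, 8],
    [0, -0.165, 0.012, 0, 0, 0, 13],
    [0, -0.22, 0.015, 0.02, 0, 0, 18],
    [0, -0.275, 0.019, 0.04, 0, 0, 23],
    [0, -0.325, 0.0225, 0.07, 0, 0, 28.7],
    [0, -0.36, 0.025, 0.1, 0, 0, 28.7],
    [0, -0.371, 0.0256, 0.12, 0, 0, 28.7],
    [0, -0.371, 0.0256, 0.12, 0, 0, 28.7],
  ],
)

```text
time_s: 2.62
tool_pos: [625.4, -28.4, 259.5]
tool_rot: [-2.133, -2.301, 0.005]
wrist_force: [0.2, -0.7, 0.6]
gripper_width: 0.9
```

```bash
python3 -c "
from h import *; from rig import r,optics
to(r,[626.2,-27.5,210],[626.2,-27.5,205])
for n in('scene','side','wrist'):
    cv2.imwrite(f'pics/{n}1.png',optics.capture(n)['pixels'][:,:,::-1])
"
```

```text
2.62 [625.4 -28.4 259.5] F [ 0.2 -0.7  0.6] w 0.9
turn [-0.29 -0.02 -0.05]
[626.2, -27.5, 210] [ 0.8  1.1 49.5]
[626.2, -27.5, 205] [ 0.8  1.1 54.5]
```

View pics/side1.png

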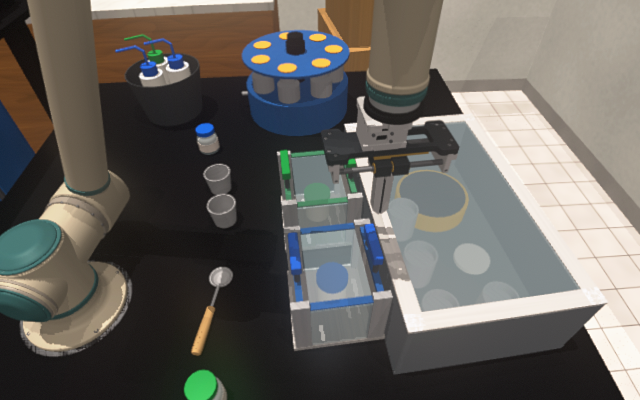

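View pics/wrist1.png

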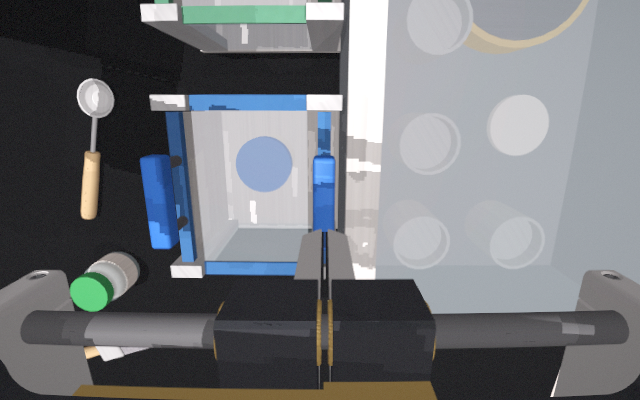

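The wrist view puts the inner bar at columns 313-335 and rows 155-232, in line with the closed fingertips at (324,233). I'll cross-check this with the wrist rays.

```bash
cat >> h.py <<'E'
def wristcam(r,optics):
    s=r.get_state(); c=optics.capture("wrist"); T=np.eye(4);T[:3,:3]=R.from_rotvec(s["tool_rot"]).as_matrix();T[:3,3]=s["tool_pos"]
    M=T@c["mount"]; c["origin"]=M[:3,3]; c["attitude"]=R.from_matrix(M[:3,:3]).as_rotvec(); return c
E
python3 -c "
from h import *; from rig import r,optics
c=wristcam(r,optics)
for uv in [(324,156),(324,233),(324,194),(158,202),(313,190),(335,190),(146,155),(174,246)]: print(uv,plane(c,uv,205).round(1))
hsv=cv2.cvtColor(c['pixels'],cv2.COLOR_RGB2HSV);m=cv2.inRange(hsv,(103,170,190),(118,255,255));k,l,s,ce=cv2.connectedComponentsWithStats(m)
for i in range(1,k):
    if s[i,4]>200: print(s[i],plane(c,ce[i],205).round(1))
s=r.get_state();cs=dict(np.load('side.npz'))
print(cv2.projectPoints(s['tool_pos'][None],*(lambda A:(cv2.Rodrigues(A.T)[0],-A.T@cs['origin']))(R.from_rotvec(cs['attitude']).as_matrix()),cs['mtx'],cs['D'])[0])
"
```

```text
(324, 156) [623.3  14.  205. ]
(324, 233) [628.3 -50.4 205. ]
(324, 194) [625.7 -16.8 205. ]
(158, 202) [489.7 -34.1 205. ]
(313, 190) [616.6 -14.1 205. ]
(335, 190) [634.3 -12.8 205. ]
(146, 155) [481.9   4.3 205. ]
(174, 246) [501.4 -72.3 205. ]
[142 160  21  44 588] [484.9 -17.1 205. ]
[315 186  18  21 239] [624.6 -19.4 205. ]
[[[376.91220864 217.70435612]]]
```

Request:
carry_out(
  moves=[
    [0, 0.001, 0.001, 0.01, 0, 0, 0],
    [0, 0.001, 0.001, 0.02, 0, 0, 0],
    [0, 0.001, 0.001, 0.03, 0, 0, 0],
    [0, 0.001, 0.001, 0.037, 0, 0, 0],
    [0, 0.001, 0.001, 0.041, 0, 0, 0],
    [0, 0.001, 0.001, 0.043, 0, 0, 0],
  ],
)

```text
time_s: 3.58
tool_pos: [627.6, -26.1, 220.4]
tool_rot: [2.131, 2.305, 0.001]
wrist_force: [0.2, -1.9, 0.6]
gripper_width: 0.2
```

Request:
carry_out(
  moves=[
    [0, 0, 0, 0.002, 0, 0, 0],
    [0, 0, 0, 0.004, 0, 0, 0],
    [0, 0, 0, 0.006, 0, 0, 0],
    [0, 0, 0, 0.008, 0, 0, 0],
    [0, 0, 0, 0.009, 0, 0, 0],
  ],
)

```text
time_s: 4.2
tool_pos: [627.5, -26.1, 211.2]
tool_rot: [2.132, 2.305, 0.001]
wrist_force: [-0.1, -1.0, -0.5]
gripper_width: 0.4
```

Request:
carry_out(
  moves=[
    [0, 0, 0, 0.001, 0, 0, 0],
    [0, 0, 0, 0.002, 0, 0, 0],
    [0, 0, 0, 0.003, 0, 0, 0],
    [0, 0, 0, 0.004, 0, 0, 0],
  ],
)

```text
time_s: 4.7
tool_pos: [627.6, -26.0, 207.2]
tool_rot: [2.131, 2.305, 0.001]
wrist_force: [-0.3, -0.1, -0.1]
gripper_width: 0.3
```

Request:
carry_out(
  moves=[
    [0, 0, 0, 0.001, 0, 0, 0],
    [0, 0, 0, 0.002, 0, 0, 0],
  ],
)

```text
time_s: 4.95
tool_pos: [627.6, -26.1, 205.1]
tool_rot: [2.132, 2.305, 0.001]
wrist_force: [-0.7, -0.0, 0.0]
gripper_width: 0.7
```

Request:
carry_out(
  moves=[
    [0, 0, 0, 0.001, 0, 0, 0],
    [0, 0, 0, 0.001, 0, 0, 0],
  ],
)

```text
time_s: 5.2
tool_pos: [627.5, -26.1, 203.9]
tool_rot: [2.132, 2.305, 0.001]
wrist_force: [0.6, -0.2, -0.4]
gripper_width: 0.8
```

Request:
carry_out(
  moves=[
    [0, 0, 0, 0.001, 0, 0, 0],
    [0, 0, 0, 0.001, 0, 0, 0],
  ],
)

```text
time_s: 5.45
tool_pos: [627.4, -26.0, 202.9]
tool_rot: [2.132, 2.305, 0.001]
wrist_force: [-0.2, 1.1, 0.0]
gripper_width: 0.8
```

```bash
python3 -c "
from h import *; from rig import r,optics
to(r)
p=[]
for n in('scene','side'):
    c=optics.capture(n);i=c['pixels'][:,:,::-1]
    p.append(cv2.resize(i[150:260,210:320] if n=='scene' else i[180:290,320:430],(400,400),interpolation=cv2.INTER_CUBIC))
cv2.imwrite('pics/c2.png',np.hstack(p))
"
```

```text
5.45 [627.4 -26.  202.9] F [-0.2  1.1  0. ] w 0.8
turn [0.09 0.05 0.08]
```

View pics/c2.png

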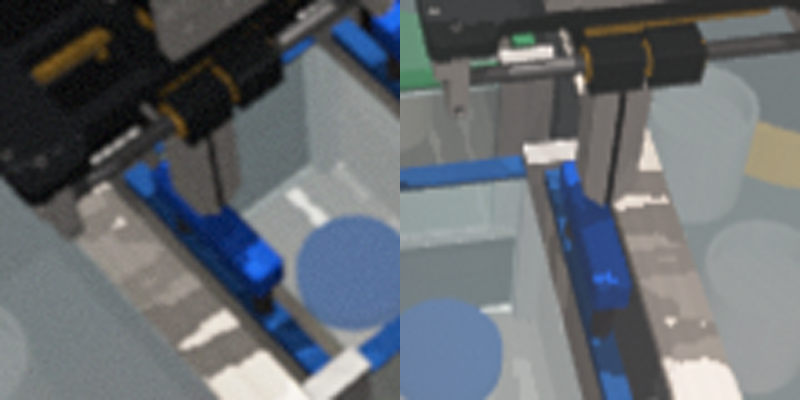

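The crops show the fingertips just above the inner bar in both views. There is no contact yet, so I'll continue in 1 mm steps.

Request:
carry_out(
  moves=[
    [0, 0, 0, 0.001, 0, 0, 0],
    [0, 0, 0, 0.001, 0, 0, 0],
  ],
)

```text
time_s: 5.8
tool_pos: [627.4, -26.1, 201.8]
tool_rot: [2.132, 2.305, 0.001]
wrist_force: [0.5, 0.4, 0.8]
gripper_width: 0.4
```

Request:
carry_out(
  moves=[
    [0, 0, 0, 0.001, 0, 0, 0],
    [0, 0, 0, 0.001, 0, 0, 0],
  ],
)

```text
time_s: 6.05
tool_pos: [627.4, -26.1, 200.8]
tool_rot: [2.132, 2.305, 0.001]
wrist_force: [-0.2, 0.2, 0.7]
gripper_width: 0.2
```

```bash
python3 -c "
from h import *; from rig import r,optics
p=[]
for n in('scene','side'):
    c=optics.capture(n);np.savez(n+'3.npz',**c);i=c['pixels'][:,:,::-1]
    p.append(cv2.resize(i[180:230,240:290] if n=='scene' else i[200:250,350:400],(400,400),interpolation=cv2.INTER_CUBIC))
    A=R.from_rotvec(c['attitude']).as_matrix()
    q=np.array([[627.4,-26.1,200.8],[626.2,-27.5,205]])
    print(n,cv2.projectPoints(q,cv2.Rodrigues(A.T)[0],-A.T@c['origin'],c['mtx'],c['D'])[0].round(1).tolist())
cv2.imwrite('pics/c3.png',np.hstack(p))
"
```

```text
scene [[[269.3, 210.5]], [[269.2, 208.3]]]
side [[[373.9, 241.0]], [[373.6, 240.2]]]
```

View pics/c3.png

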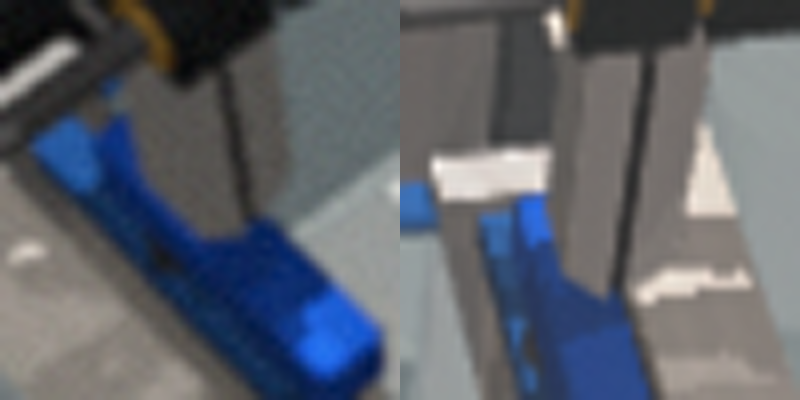

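```bash
python3 -c "
from h import *
def py(c,uv,y):
    o,d=ray(c,uv); return o+d*(y-o[1])/d[1]
a=dict(np.load('side3.npz'));b=dict(np.load('scene3.npz'))
for h in (8,6,4,0): print(h,py(a,(375.5,237),-26.1-h),py(b,(272.2,207.5),-26.1+h))
"
```

```text
8 [626.93505156 -34.1        221.93504822] [625.0226295  -18.1        219.30152004]
6 [627.49862902 -32.1        219.41115411] [624.04011562 -20.1        215.54856029]
4 [628.06220647 -30.1        216.88726   ] [623.05760173 -22.1        211.79560054]
0 [629.18936139 -26.1        211.83947178] [621.09257396 -26.1        204.28968105]
```

The visible finger ends look to be still above the bar: the pixel estimate is higher than the TCP reading, though that geometry is weak. I'll let touch decide, still in 1 mm steps.

Request:
carry_out(
  moves=[
    [0, 0, 0, 0.001, 0, 0, 0],
    [0, 0, 0, 0.002, 0, 0, 0],
    [0, 0, 0, 0.002, 0, 0, 0],
  ],
)

```text
time_s: 6.52
tool_pos: [627.4, -26.0, 198.7]
tool_rot: [2.132, 2.305, 0.001]
wrist_force: [0.8, -0.1, 0.7]
gripper_width: 0.4
```

Request:
carry_out(
  moves=[
    [0, 0, 0, 0.001, 0, 0, 0],
    [0, 0, 0, 0.002, 0, 0, 0],
    [0, 0, 0, 0.002, 0, 0, 0],
  ],
)

```text
time_s: 6.9
tool_pos: [627.3, -26.0, 196.5]
tool_rot: [2.132, 2.305, 0.0]
wrist_force: [-0.4, -0.3, -0.2]
gripper_width: 0.3
```

```bash
python3 -c "
from h import *; from rig import r,optics
p=[]
for n in('scene','side','wrist'):
    c=optics.capture(n);np.savez(n+'4.npz',**c);i=c['pixels'][:,:,::-1]
    if n=='wrist': cv2.imwrite('pics/w4.png',i);continue
    p.append(cv2.resize(i[180:230,240:290] if n=='scene' else i[200:250,350:400],(400,400),interpolation=cv2.INTER_CUBIC))
cv2.imwrite('pics/c4.png',np.hstack(p))
"
```

```text
(no output)
```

View pics/c4.png

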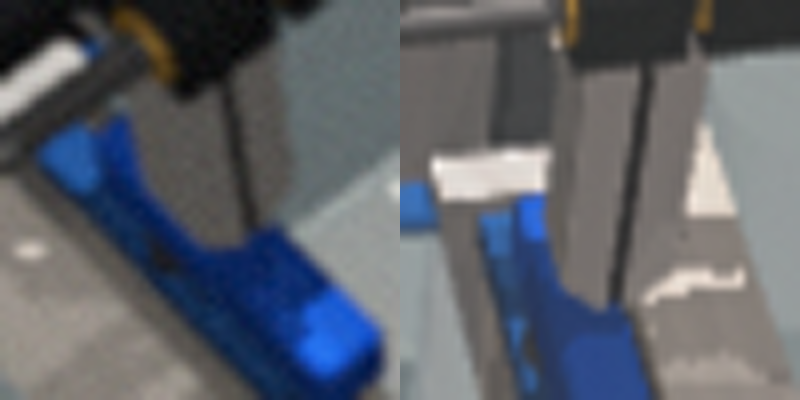

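View pics/w4.png

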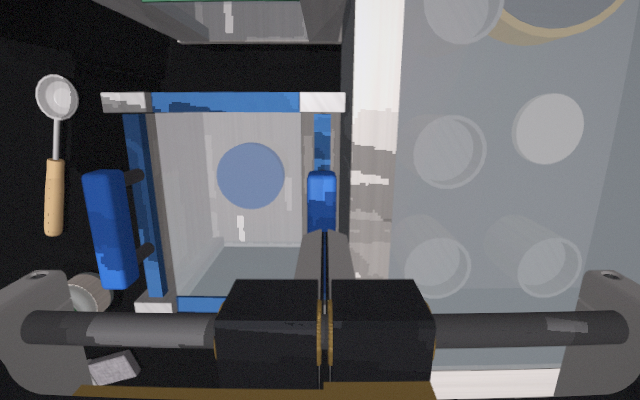

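```bash
python3 -c "
from h import *; from rig import r,optics
to(r)
c=wristcam(r,optics)
for uv in [(321,172),(321,232),(308,200),(336,200)]:
  for z in (185,195,205): print(uv,plane(c,uv,z).round(1))
"
```

```text
7.05 [627.4 -26.  196.7] F [0.5 0.1 0.4] w 0.4
turn [0.08 0.05 0.07]
(321, 172) [622.5  10.7 185. ]
(321, 172) [622.4  12.5 195. ]
(321, 172) [622.4  14.3 205. ]
(321, 232) [625.7 -31.  185. ]
(321, 232) [625.4 -27.3 195. ]
(321, 232) [625.2 -23.5 205. ]
(308, 200) [615.3  -9.  185. ]
(308, 200) [615.5  -6.2 195. ]
(308, 200) [615.8  -3.5 205. ]
(336, 200) [634.   -7.5 185. ]
(336, 200) [633.4  -4.8 195. ]
(336, 200) [632.8  -2.2 205. ]
```

The tip still looks a few mm above the bar in both fixed views, and the force is zero. Carrying on down gently.

Request:
carry_out(
  moves=[
    [0, 0, 0, 0.001, 0, 0, 0],
    [0, 0, 0, 0.002, 0, 0, 0],
    [0, 0, 0, 0.002, 0, 0, 0],
  ],
)

```text
time_s: 7.48
tool_pos: [627.3, -26.0, 194.6]
tool_rot: [2.132, 2.306, 0.0]
wrist_force: [0.2, 0.3, 0.6]
gripper_width: 0.7
```

Request:
carry_out(
  moves=[
    [0, 0, 0, 0.001, 0, 0, 0],
    [0, 0, 0, 0.002, 0, 0, 0],
    [0, 0, 0, 0.002, 0, 0, 0],
  ],
)

```text
time_s: 7.85
tool_pos: [627.2, -26.0, 192.4]
tool_rot: [2.132, 2.306, 0.0]
wrist_force: [0.3, -0.0, -0.2]
gripper_width: 0.7
```

```bash
python3 -c "
from h import *; from rig import r,optics
p=[]
for n in('scene','side'):
    c=optics.capture(n);np.savez(n+'5.npz',**c);i=c['pixels'][:,:,::-1]
    p.append(cv2.resize(i[180:230,240:290] if n=='scene' else i[200:250,350:400],(400,400),interpolation=cv2.INTER_CUBIC))
cv2.imwrite('pics/c5.png',np.hstack(p))
"
```

```text
(no output)
```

View pics/c5.png

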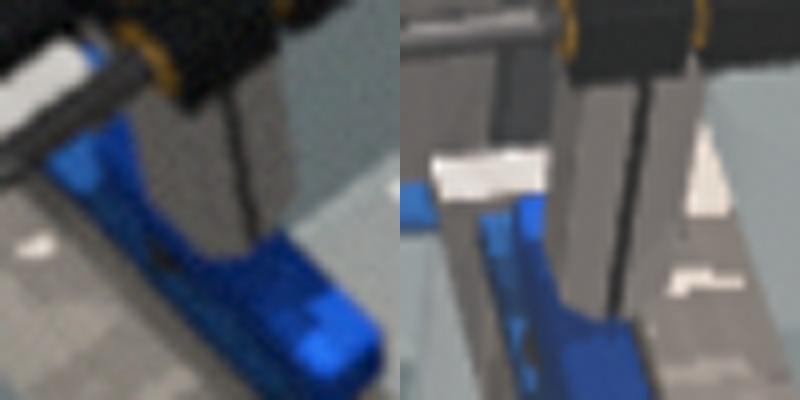

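Tip (side split at about (376.6,239.8)) is still short of the expected contact row of about 241-244. Continuing.

Request:
carry_out(
  moves=[
    [0, 0, 0, 0.001, 0, 0, 0],
    [0, 0, 0, 0.002, 0, 0, 0],
    [0, 0, 0, 0.002, 0, 0, 0],
  ],
)

```text
time_s: 8.32
tool_pos: [627.2, -26.0, 190.4]
tool_rot: [2.132, 2.306, 0.0]
wrist_force: [-0.6, 0.4, 0.1]
gripper_width: 0.6
```

Request:
carry_out(
  moves=[
    [0, 0, 0, 0.001, 0, 0, 0],
    [0, 0, 0, 0.002, 0, 0, 0],
    [0, 0, 0, 0.002, 0, 0, 0],
  ],
)

```text
time_s: 8.7
tool_pos: [627.1, -26.0, 188.3]
tool_rot: [2.132, 2.306, -0.0]
wrist_force: [0.2, -0.4, -0.3]
gripper_width: 0.4
```

Request:
carry_out(
  moves=[
    [0, 0, 0, 0.001, 0, 0, 0],
    [0, 0, 0, 0.002, 0, 0, 0],
    [0, 0, 0, 0.002, 0, 0, 0],
  ],
)

```text
time_s: 9.07
tool_pos: [627.0, -26.0, 186.1]
tool_rot: [2.132, 2.306, -0.0]
wrist_force: [-0.1, -0.6, 0.6]
gripper_width: 0.7
```

Request:
carry_out(
  moves=[
    [0, 0, 0, 0.001, 0, 0, 0],
    [0, 0, 0, 0.002, 0, 0, 0],
  ],
)

```text
time_s: 9.32
tool_pos: [627.1, -26.0, 184.1]
tool_rot: [2.132, 2.306, -0.0]
wrist_force: [-0.4, 0.1, 0.1]
gripper_width: 0.5
```

```bash
python3 -c "
from h import *; from rig import r,optics
p=[]
for n in('scene','side','wrist'):
    c=optics.capture(n);np.savez(n+'6.npz',**c);i=c['pixels'][:,:,::-1]
    if n=='wrist': cv2.imwrite('pics/w6.png',i);continue
    p.append(cv2.resize(i[180:230,240:290] if n=='scene' else i[200:250,350:400],(400,400),interpolation=cv2.INTER_CUBIC))
cv2.imwrite('pics/c6.png',np.hstack(p))
"
```

```text
(no output)
```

View pics/c6.png

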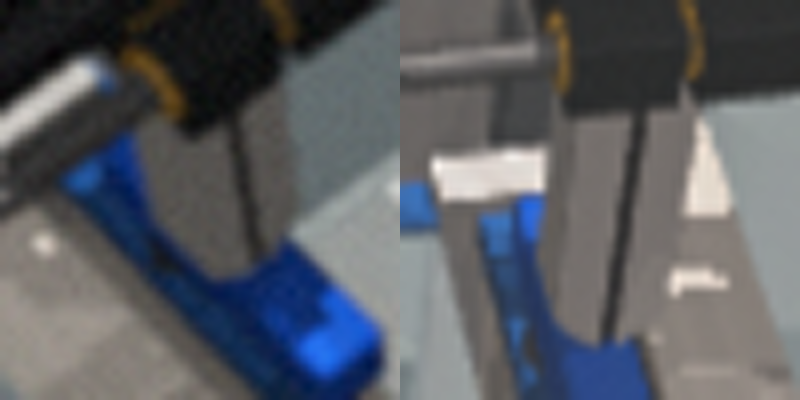

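View pics/w6.png

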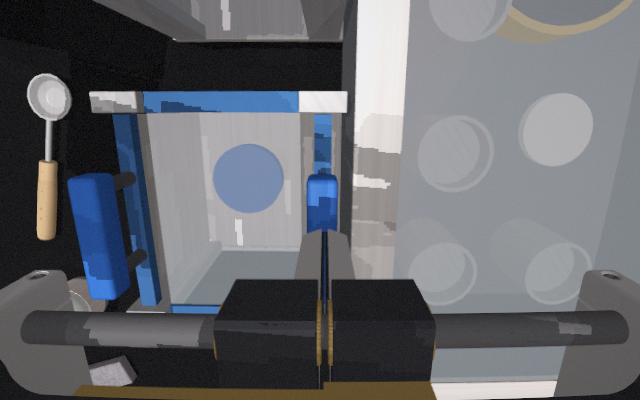

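Request:
carry_out(
  moves=[
    [0, 0, 0, 0.001, 0, 0, 0],
    [0, 0, 0, 0.001, 0, 0, 0],
  ],
)

```text
time_s: 9.72
tool_pos: [626.9, -26.0, 182.9]
tool_rot: [2.133, 2.306, -0.001]
wrist_force: [0.4, -0.6, 0.6]
gripper_width: 0.9
```

Request:
carry_out(
  moves=[
    [0, 0, 0, 0.001, 0, 0, 0],
    [0, 0, 0, 0.001, 0, 0, 0],
  ],
)

```text
time_s: 9.98
tool_pos: [627.0, -26.0, 182.3]
tool_rot: [2.132, 2.306, -0.0]
wrist_force: [-0.1, -0.3, 1.8]
gripper_width: 0.9
```

Request:
carry_out(
  moves=[
    [0, 0, 0, 0.001, 0, 0, 0],
    [0, 0, 0, 0.001, 0, 0, 0],
  ],
)

```text
time_s: 10.22
tool_pos: [627.1, -26.0, 181.9]
tool_rot: [2.132, 2.306, 0.0]
wrist_force: [-0.5, -0.2, 5.2]
gripper_width: 0.6
```

Contact: the force is rising at a TCP reading of about 182. Now a firm press held for over half a second.

Request:
carry_out(
  moves=[
    [0, 0, 0, 0.001, 0, 0, 0],
    [0, 0, 0, 0.0015, 0, 0, 0],
    [0, 0, 0, 0.0015, 0, 0, 0],
    [0, 0, 0, 0.0015, 0, 0, 0],
  ],
)

```text
time_s: 10.72
tool_pos: [627.1, -26.0, 181.8]
tool_rot: [2.131, 2.305, 0.001]
wrist_force: [-1.5, -0.3, 9.2]
gripper_width: 0.5
```

Request:
carry_out(
  moves=[
    [0, 0, 0, 0.002, 0, 0, 0],
    [0, 0, 0, 0.002, 0, 0, 0],
    [0, 0, 0, 0.002, 0, 0, 0],
    [0, 0, 0, 0.002, 0, 0, 0],
    [0, 0, 0, 0.002, 0, 0, 0],
    [0, 0, 0, 0.002, 0, 0, 0],
  ],
)

```text
time_s: 11.48
tool_pos: [627.2, -26.0, 181.8]
tool_rot: [2.13, 2.304, 0.003]
wrist_force: [-4.0, 0.3, 9.6]
gripper_width: 0.5
```

```bash
python3 -c "
from h import *; from rig import r,optics
to(r)
p=[]
for n in('scene','side'):
    c=optics.capture(n);i=c['pixels'][:,:,::-1]
    p.append(cv2.resize(i[160:260,220:320] if n=='scene' else i[170:290,300:420],(400,400),interpolation=cv2.INTER_CUBIC))
cv2.imwrite('pics/c7.png',np.hstack(p))
"
```

```text
11.47 [627.2 -26.  181.8] F [-4.   0.3  9.6] w 0.5
turn [0.22 0.09 0.08]
```

View pics/c7.png

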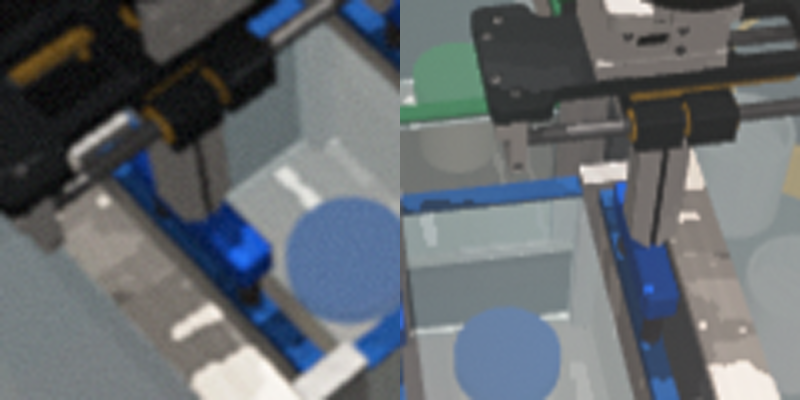

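```bash
python3 -c "
from h import *
def py(c,uv,y):
    o,d=ray(c,uv); return o+d*(y-o[1])/d[1]
a=dict(np.load('side3.npz'));b=dict(np.load('scene3.npz'))
for h in (8,4): print(h,py(a,(376.5,242.5),-26-h),py(b,(271.5,214),-26+h))
from rig import r
s=r.get_state();print(s['torque'],s['wrist_force'],s['joint_positions'])
"
```

```text
8 [630.1697138  -34.         206.32558879] [628.47754789 -18.         201.38084016]
4 [631.32844858 -30.         201.12530972] [626.55702291 -22.         193.63830292]
[ 0.06564639  0.64298822 -0.01217902] [-2.88700311  0.1959715  10.09084036] [-1.51747616e-01  3.53152110e-01  1.39086700e+00 -7.64964526e-04
  1.39348656e+00 -2.29820627e-01]
```

The press holds: about 9-10 N for over 1 s with no further motion, so it's on the hard stop. The visible tip triangulates to z≈201-206, the bar's top, so the TCP reading appears about 23 mm low. I'll allow for that. Now up, across to the outer bar and open.

Request:
carry_out(
  moves=[
    [0, 0, 0, -0.02, 0, 0, 0],
    [0, 0, 0, -0.06, 0, 0, 0],
    [0, 0, 0, -0.08, 0, 0, 0],
    [0.06, 0, -0.04, -0.08, 0, 0, 0],
    [0.094, 0, -0.08, -0.08, 0, 0, 0],
    [0.094, 0, -0.12, -0.08, 0, 0, 0],
    [0.094, 0, -0.142, -0.08, 0, 0, 0],
    [0.094, 0, -0.142, -0.08, 0, 0, 0],
  ],
)

```text
time_s: 12.58
tool_pos: [484.3, -36.9, 261.4]
tool_rot: [2.131, 2.303, 0.003]
wrist_force: [0.5, -0.2, 0.5]
gripper_width: 47.0
```

```bash
python3 -c "
from h import *; from rig import r,optics
to(r,[485,-37,200],[485,-37,175])
for n in('scene','side'):
    c=optics.capture(n);i=c['pixels'][:,:,::-1];cv2.imwrite(f'pics/{n}8.png',i)
c=wristcam(r,optics);cv2.imwrite('pics/w8.png',c['pixels'][:,:,::-1])
"
```

```text
12.57 [484.3 -36.9 261.4] F [ 0.5 -0.2  0.5] w 47.0
turn [0.25 0.1  0.05]
[485, -37, 200] [ 0.   0.4 61.4]
[485, -37, 175] [ 0.   0.3 86.4]
```

View pics/side8.png

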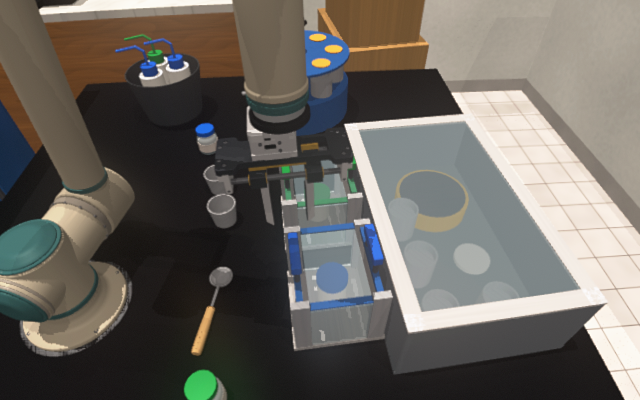

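View pics/w8.png

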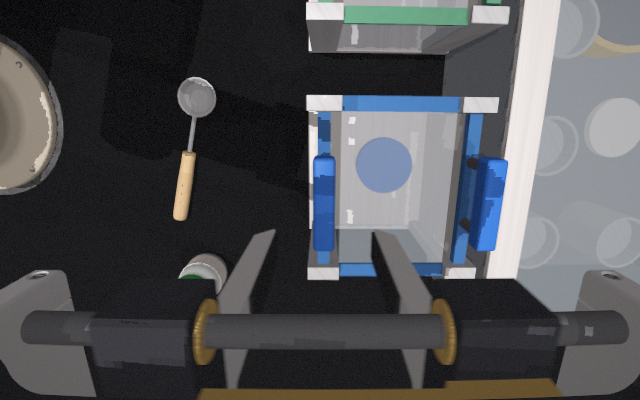

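View pics/scene8.png

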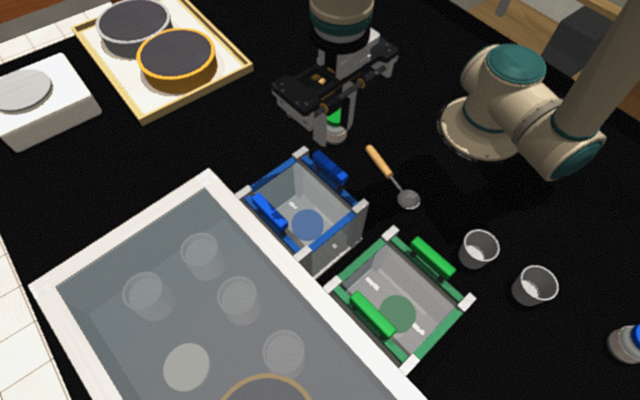

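Wrist view: the bar (columns 313-335) lies centred between the open fingertips at about (265,232) and (382,232). The side view shows the tips near (270,223) and (317,221). Next I'll open fully and descend, watching the force.

```bash
python3 -c "
from h import *
def py(c,uv,y):
    o,d=ray(c,uv); return (o+d*(y-o[1])/d[1]).round(1)
a=dict(np.load('side3.npz'))
for y in(-37,-45): print(py(a,(270,223),y),py(a,(317,221),y))
i=cv2.imread('pics/side8.png')[180:240,240:340];cv2.imwrite('pics/c8.png',cv2.resize(i,(800,480),interpolation=cv2.INTER_CUBIC))
"
```

```text
[452.5 -37.  276. ] [527.4 -37.  274.8]
[453.7 -45.  285.1] [527.1 -45.  284. ]
```

View pics/c8.png

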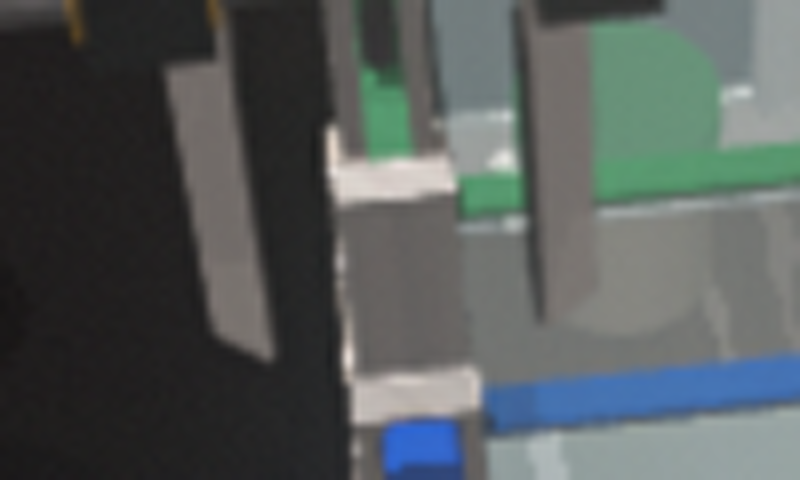

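Request:
carry_out(
  moves=[
    [0.094, 0, 0, 0, 0, 0, 0],
    [0.094, 0, 0.0005, 0.01, 0, 0, 0],
    [0.094, 0, 0.0005, 0.025, 0, 0, 0],
    [0.094, 0, 0.0005, 0.04, 0, 0, 0],
    [0.094, 0, 0.0005, 0.05, 0, 0, 0],
    [0.094, 0, 0.0005, 0.06, 0, 0, 0],
    [0.094, 0, 0.0005, 0.067, 0, 0, 0],
  ],
)

```text
time_s: 13.6
tool_pos: [487.1, -37.1, 193.4]
tool_rot: [2.13, 2.304, 0.003]
wrist_force: [-1.1, 0.4, 0.6]
gripper_width: 94.0
```

Image-based tip height is ≈284 when the reading says 261, so the same +22 mm offset. For a true tip height of ≈178 I need a reading of ≈156.

Request:
carry_out(
  moves=[
    [0.094, 0, -0.001, 0.007, 0, 0, 0],
    [0.094, 0, -0.001, 0.014, 0, 0, 0],
    [0.094, 0, -0.001, 0.02, 0, 0, 0],
    [0.094, 0, -0.001, 0.024, 0, 0, 0],
    [0.094, 0, -0.001, 0.024, 0, 0, 0],
  ],
)

```text
time_s: 14.22
tool_pos: [486.1, -37.2, 169.2]
tool_rot: [2.131, 2.304, 0.003]
wrist_force: [-0.4, -0.5, 0.8]
gripper_width: 94.0
```

```bash
python3 -c "
from h import *; from rig import r,optics
to(r)
p=[]
for n in('scene','side'):
    c=optics.capture(n);i=c['pixels'][:,:,::-1]
    p.append(cv2.resize(i[110:210,280:380] if n=='scene' else i[180:280,240:340],(400,400),interpolation=cv2.INTER_CUBIC))
cv2.imwrite('pics/c9.png',np.hstack(p))
c=wristcam(r,optics);cv2.imwrite('pics/w9.png',c['pixels'][:,:,::-1])
"
```

```text
14.22 [486.1 -37.2 169.2] F [-0.4 -0.5  0.8] w 94.0
turn [0.22 0.08 0.08]
```

View pics/c9.png

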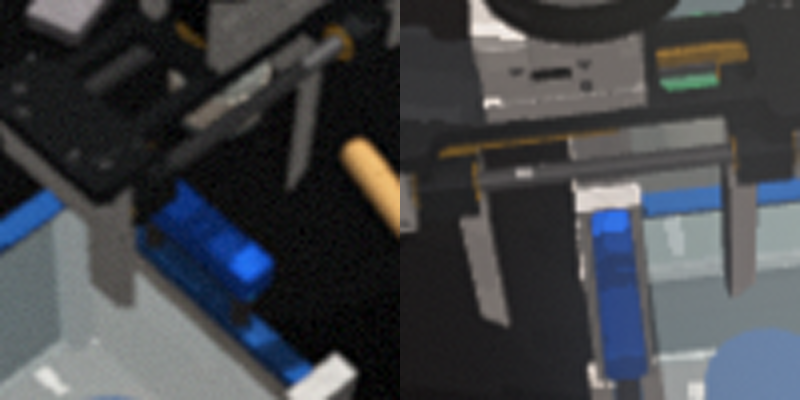

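View pics/w9.png

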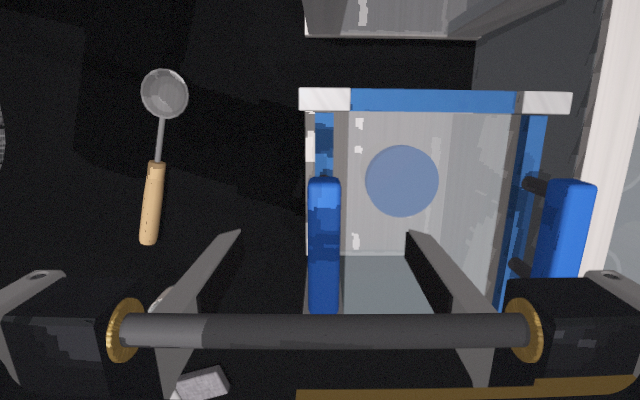

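The fingers straddle the outer bar in all views: tips in the side view at (265,261) and (325,254), bar between them. Checking tip height.

```bash
python3 -c "
from h import *
def py(c,uv,y):
    o,d=ray(c,uv); return (o+d*(y-o[1])/d[1]).round(1)
a=dict(np.load('side3.npz'))
for y in(-37,-45): print(py(a,(266,261),y),py(a,(325,254),y))
"
```

```text
[434.7 -37.  174.4] [540.  -37.  185.5]
[436.2 -45.  185.6] [539.5 -45.  196.4]
```

Request:
carry_out(
  moves=[
    [0.094, 0, 0, 0.003, 0, 0, 0],
    [0.094, 0, 0, 0.006, 0, 0, 0],
    [0.094, 0, 0, 0.008, 0, 0, 0],
  ],
)

```text
time_s: 14.75
tool_pos: [486.3, -37.3, 161.4]
tool_rot: [2.13, 2.304, 0.003]
wrist_force: [0.4, -1.7, 0.4]
gripper_width: 93.8
```

Request:
carry_out(
  moves=[
    [0.094, 0, 0, 0.002, 0, 0, 0],
    [0.094, 0, 0, 0.004, 0, 0, 0],
    [0.05, 0, 0, 0.004, 0, 0, 0],
    [0.01, 0, 0, 0.004, 0, 0, 0],
    [0, 0, 0, 0.004, 0, 0, 0],
    [0, 0, 0, 0.004, 0, 0, 0],
    [0, 0, 0, 0.004, 0, 0, 0],
    [0, 0, 0, 0.004, 0, 0, 0],
    [0, 0, 0, 0.004, 0, 0, 0],
    [0, 0, 0, 0.004, 0, 0, 0],
  ],
)

```text
time_s: 16.0
tool_pos: [485.9, -37.2, 157.4]
tool_rot: [2.13, 2.304, 0.002]
wrist_force: [0.4, -0.3, 6.1]
gripper_width: 17.9
```

Request:
carry_out(
  moves=[
    [0, 0, 0, 0, 0, 0, 0],
    [0, 0, 0, 0, 0, 0, 0],
  ],
)

```text
time_s: 16.25
tool_pos: [485.9, -37.3, 157.4]
tool_rot: [2.131, 2.304, 0.002]
wrist_force: [1.0, 0.2, 1.3]
gripper_width: 17.7
```

```bash
python3 -c "
from h import *; from rig import r,optics
to(r)
p=[]
for n in('scene','side'):
    c=optics.capture(n);i=c['pixels'][:,:,::-1]
    p.append(cv2.resize(i[110:210,280:380] if n=='scene' else i[180:280,240:340],(400,400),interpolation=cv2.INTER_CUBIC))
cv2.imwrite('pics/c10.png',np.hstack(p))
"
```

```text
16.25 [485.9 -37.3 157.4] F [1.  0.2 1.3] w 17.7
turn [0.2  0.09 0.07]
```

View pics/c10.png

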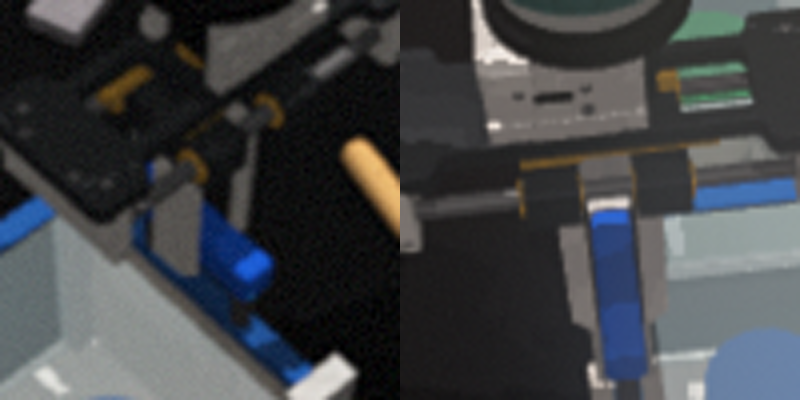

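The bar is gripped at 17.7 mm (nominal 18), with the fingers on both sides of it. Lifting straight up.

Request:
carry_out(
  moves=[
    [0, 0, 0, -0.005, 0, 0, 0],
    [0, 0, 0, -0.012, 0, 0, 0],
    [0, 0, 0, -0.02, 0, 0, 0],
    [0, 0, 0, -0.028, 0, 0, 0],
    [0, 0, 0, -0.036, 0, 0, 0],
    [0, 0, 0, -0.044, 0, 0, 0],
    [0, 0, 0, -0.052, 0, 0, 0],
    [0, 0, 0, -0.06, 0, 0, 0],
    [0, 0, 0, -0.068, 0, 0, 0],
    [0, 0, 0, -0.075, 0, 0, 0],
  ],
)

```text
time_s: 17.6
tool_pos: [485.9, -37.3, 233.0]
tool_rot: [2.13, 2.303, 0.003]
wrist_force: [3.8, -0.7, -6.4]
gripper_width: 17.5
```

```bash
python3 -c "
from h import *; from rig import r,optics
to(r,[485.9,-37.3,255.4])
p=[]
for n in('scene','side'):
    c=optics.capture(n);i=c['pixels'][:,:,::-1]
    p.append(cv2.resize(i[60:220,230:390] if n=='scene' else i[120:280,220:380],(400,400),interpolation=cv2.INTER_CUBIC))
cv2.imwrite('pics/c11.png',np.hstack(p))
"
```

```text
17.6 [485.9 -37.3 233. ] F [ 3.8 -0.7 -6.4] w 17.5
turn [0.24 0.11 0.07]
[485.9, -37.3, 255.4] [ -0.1   0.1 -22.4]
```

View pics/c11.png

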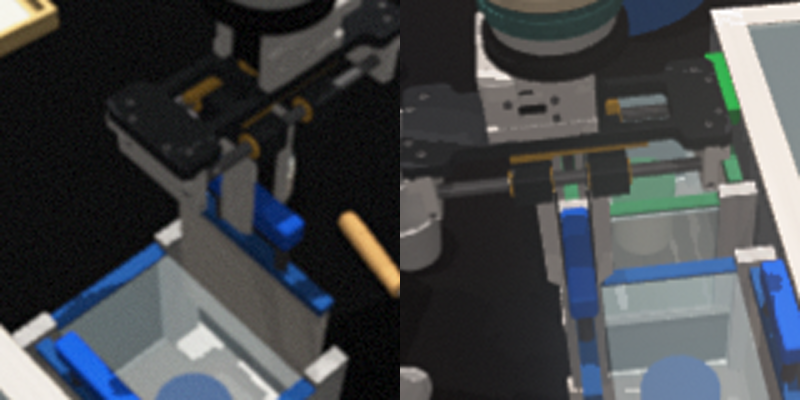

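The door plate is rising with the bar (visible in the scene crop), and the inner bar stays down. Lifting the remaining ~22 mm.

Request:
carry_out(
  moves=[
    [0, 0, 0, -0.006, 0, 0, 0],
    [0, 0, 0, -0.012, 0, 0, 0],
    [0, 0, 0, -0.017, 0, 0, 0],
    [0, 0, 0, -0.02, 0, 0, 0],
    [0, 0, 0, -0.022, 0, 0, 0],
    [0, 0, 0, -0.022, 0, 0, 0],
  ],
)

```text
time_s: 18.45
tool_pos: [485.9, -37.3, 256.1]
tool_rot: [2.129, 2.303, 0.004]
wrist_force: [3.6, -1.7, -5.1]
gripper_width: 17.8
```

Raised 98.7 mm. Release, holding still while the jaws open.

Request:
carry_out(
  moves=[
    [0.03, 0, 0, 0, 0, 0, 0],
    [0.05, 0, 0, 0, 0, 0, 0],
    [0.08, 0, 0, 0, 0, 0, 0],
    [0.08, 0, 0, 0, 0, 0, 0],
    [0.08, 0, 0, 0, 0, 0, 0],
    [0.08, 0, 0, 0, 0, 0, 0],
    [0.08, 0, 0, 0, 0, 0, 0],
  ],
)

```text
time_s: 19.32
tool_pos: [485.9, -37.3, 256.0]
tool_rot: [2.13, 2.303, 0.003]
wrist_force: [-0.2, 0.1, -0.4]
gripper_width: 79.6
```

```bash
python3 -c "
from h import *; from rig import r,optics
to(r)
p=[]
for n in('scene','side'):
    c=optics.capture(n);i=c['pixels'][:,:,::-1]
    p.append(cv2.resize(i[60:220,230:390] if n=='scene' else i[120:280,220:380],(400,400),interpolation=cv2.INTER_CUBIC))
cv2.imwrite('pics/c12.png',np.hstack(p))
"
```

```text
19.32 [485.9 -37.3 256. ] F [-0.2  0.1 -0.4] w 79.6
turn [0.29 0.13 0.08]
```

View pics/c12.png

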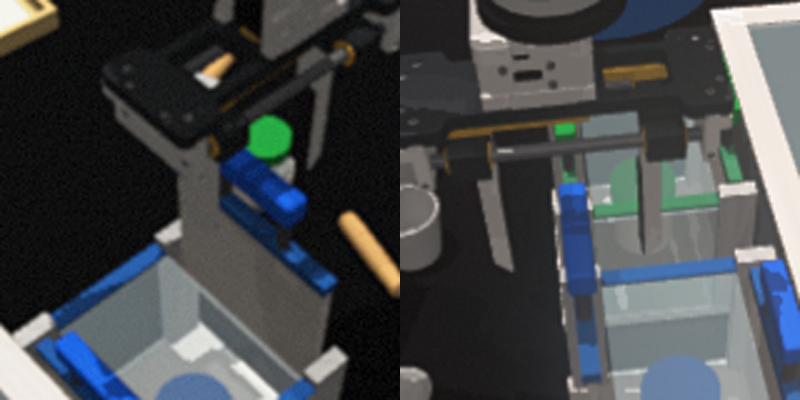

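The door stays up with the bar free between the open fingers, and the force is zero. Retreating straight up.

Request:
carry_out(
  moves=[
    [0.08, 0, 0, -0.01, 0, 0, 0],
    [0.08, 0, 0, -0.03, 0, 0, 0],
    [0.08, 0, 0, -0.05, 0, 0, 0],
    [0.08, 0, 0, -0.08, 0, 0, 0],
    [0.08, 0, 0, -0.11, 0, 0, 0],
    [0.08, 0, 0, -0.12, 0, 0, 0],
    [0.08, 0, 0, -0.12, 0, 0, 0],
  ],
)

```text
time_s: 20.3
tool_pos: [485.5, -37.1, 376.4]
tool_rot: [2.129, 2.302, 0.004]
wrist_force: [-1.1, -0.1, -0.0]
gripper_width: 79.9
```

```bash
python3 -c "
from h import *; from rig import r,optics
to(r)
for n in('scene','side'):
    c=optics.capture(n);np.savez(n+'f.npz',**c);i=c['pixels'][:,:,::-1];cv2.imwrite(f'pics/{n}13.png',i)
    hsv=cv2.cvtColor(cv2.GaussianBlur(c['pixels'],(3,3),0),cv2.COLOR_RGB2HSV)
    m=cv2.inRange(hsv,(103,150,207),(118,255,255));k,l,s,ce=cv2.connectedComponentsWithStats(m)
    print(n,[(s[j].tolist(),ce[j].round(1).tolist()) for j in range(1,k) if s[j,4]>40])
"
```

```text
20.3 [485.5 -37.1 376.4] F [-1.1 -0.1 -0. ] w 79.9
turn [0.35 0.15 0.07]
scene []
side [([196, 124, 16, 9, 107], [203.9, 128.1])]
```

View pics/side13.png

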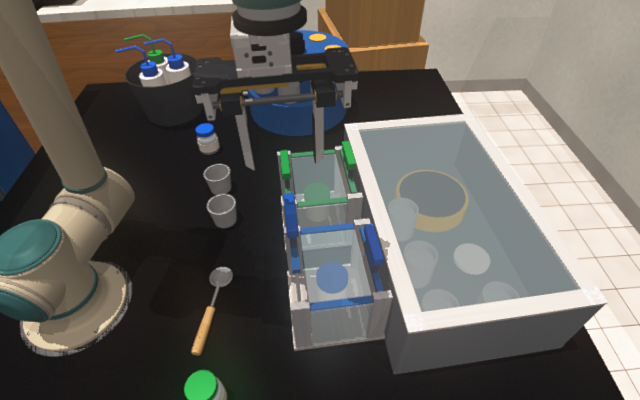

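View pics/scene13.png

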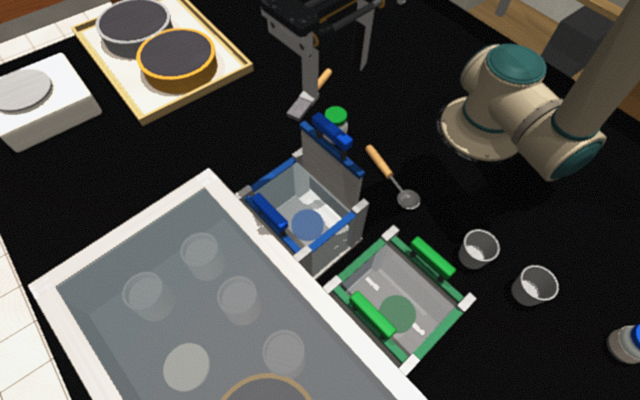

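The outer bar is up, at about (331,130) in scene and (290,215) in side. The green box looks untouched. Checking the heights of both bars.

```bash
python3 -c "
from h import *
print(tri(*sum([[dict(np.load(n+'f.npz')),uv] for n,uv in(('scene',(331.5,129)),('side',(290.5,214)))],[])))
def bar(n,box,vmin):
    x,y,w,h=box
    o=[]
    for f in('','f'):
        c=dict(np.load(n+f+'.npz'));hsv=cv2.cvtColor(c['pixels'],cv2.COLOR_RGB2HSV)[y:y+h,x:x+w]
        m=cv2.inRange(hsv,(103,185,80),(118,255,255));k,l,s,ce=cv2.connectedComponentsWithStats(m);j=1+s[1:,4].argmax()
        o.append((s[j].tolist(),ce[j].round(1)))
    print(n,o)
bar('scene',(244,185,50,50),0);bar('side',(355,215,40,60),0)
p=[]
for n,(x,y) in(('scene',(230,170)),('side',(340,205))):
    for f in('','f'):
        p.append(cv2.resize(np.load(n+f+'.npz')['pixels'][y:y+70,x:x+70,::-1],(200,200),interpolation=cv2.INTER_CUBIC))
cv2.imwrite('pics/c14.png',np.hstack(p))
"
```

```text
(array([486.33985388, -38.57746428, 296.44755098]), np.float64(0.2308092812212552))
scene [([1, 8, 42, 41, 590], array([22.9, 25.6])), ([2, 8, 41, 40, 554], array([23.4, 26.1]))]
side [([10, 9, 18, 35, 289], array([18.5, 26. ])), ([17, 10, 1, 1, 1], array([17., 10.]))]
```

View pics/c14.png

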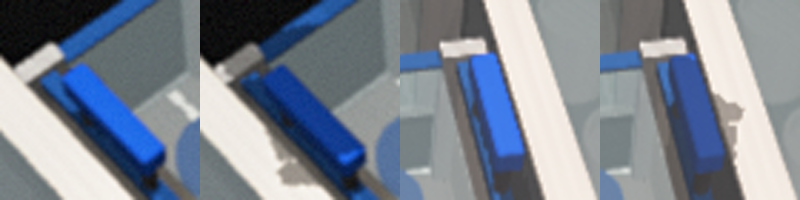

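```bash
python3 -c "
from rig import r
print(r.hand_in())"
```

```text
the job is handed in; nothing more can be done
None
```

The job is handed in at about 20 s: the blue inner door was checked shut by touch, and the blue outer door is now up and holding by itself.

- **Inner door:** I pressed the handle with closed fingers at about 9–10 N for over 1 s. It moved 1 mm at most, then sat on a hard stop. Pictures before and after differ by about half a pixel, so it was shut or very nearly so from the start.
- **Outer door:** I gripped the bar (17.7 mm measured, 18 mm nominal), lifted it 98.7 mm by the arm's reading, let go and backed off straight up. The last pictures show it still up, with the wrist force near zero. Triangulating the bar gives a rise of about 95 mm.
- **Green box:** I did not touch it, and it looks unchanged by eye.

**Disagreement:** the fingers met the inner bar, whose top should be 205 mm up, when the reported TCP height was about 182 mm. The pictures of the fingertips showed the same 22–23 mm offset. I went by contact and the pictures for the press and the grasp. The cameras also put both shut bars at about 201 mm instead of 205 mm.

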